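# Find the stamped parts crate and push it to the dispatch line

### The job

First tip both small blue parts crates over backwards, away from you, so that each lies on its back with its underside facing you. One of them has a round yellow-and-black stamp underneath: then push that one straight on along the bench until it lies, still on its back, centred across the yellow dispatch line, and leave the plain one lying wholly short of the line. Only push with the fingertips: never lift a crate off the bench, and do not disturb the small jar, the gel box or the round wafer box.

Things in the scene. Friction and masses are not known exactly. Their poses are not given: they have to be found in the camera images.
- crate_stamped_center (a point): Small closed blue parts crate with a grey lid, 50 mm deep (its own x) x 80 mm wide (y) x 75 mm high (z), about 0.18 kg (0.12 to 0.25), solid and slightly rough; this one has the stamp (a 38 mm yellow disc with a black ring) under its base; outside both look the same. The point is the crate's centre. Own axes at the start: z up through the lid, x away from the robot (within 0.15 rad of world x).
- crate_stamped: The same crate; origin at the centre of its underside. Pushed away from the robot near its top it tips over its far bottom edge, balances at about 34 degrees, then falls by itself onto its back (its +x side). Lying so, its x points down and its z away from the robot; its centre is 25 mm above the bench and it reaches 37.5 mm before and behind the centre.
- crate_plain_center (a point): Small closed blue parts crate with a grey lid, 50 mm deep (its own x) x 80 mm wide (y) x 75 mm high (z), about 0.18 kg (0.12 to 0.25), solid and slightly rough; this one has nothing under its base. Point and axes as for the stamped crate.
- crate_plain: The same crate; origin at the centre of its underside. It tips in the same way as the stamped crate.
- dispatch_line: Yellow tape line stuck flat on the bench beyond the crates, 12 mm wide (x) and 400 mm long (y), no noticeable thickness; origin at its middle, x across the line, away from the robot, y along it.
- flux_jar: Small pale translucent jar with black cap and a red-banded label, 42 mm across, 52 mm high, at the right of the work; origin at the centre of its underside. To be left alone.
- gel_box_c: Flat gel box with clear lid, 54 x 52 x 14 mm, at the right of the work; origin at the centre of its underside. To be left alone.
- wafer_coin: Round flat pale wafer box, 69 mm across, 16 mm high, at the front edge of the bench; origin at the centre of its underside. To be left alone.

How it is judged:
On the way, in this order (a step that is already met when the one before it is completed fails the run):
1. both crates lie on their backs, short of the dispatch line, undersides facing the robot (angle between each of crate_stamped, crate_plain's own x axis and vertical above 2.95 rad and linear speed of each of crate_stamped, crate_plain below 0.05 m/s and angle between the z axis of each of crate_stamped, crate_plain and the x axis of dispatch_line, either way round below 0.6 rad and x of each of crate_stamped_center, crate_plain_center in the frame of dispatch_line below -0.043 m), for 0.2 s.
2. the stamped crate lies across the dispatch line (x of crate_stamped_center in the frame of dispatch_line between -0.025 and 0.025 m), for 0.2 s.
At the end, for the whole second after the job is handed in: Both crates lie still on their backs, undersides facing the robot (within about 35 degrees); the centre of the stamped one is within 25 mm of the dispatch line (and within its length); the centre of the plain one is more than 43 mm short of it, so that it does not touch the line (all of step 2 and angle between each of crate_stamped, crate_plain's own x axis and vertical above 2.95 rad and linear speed of each of crate_stamped, crate_plain below 0.05 m/s and angle between the z axis of each of crate_stamped, crate_plain and the x axis of dispatch_line, either way round below 0.6 rad and x of crate_plain_center in the frame of dispatch_line below -0.043 m and y of crate_stamped_center in the frame of dispatch_line between -0.2 and 0.2 m).
It fails at once if a crate is lifted off the bench (its centre rises above 60 mm; tipping raises it to 45 mm) (height (world z) of any of crate_stamped_center, crate_plain_center above 0.06 m).
It fails at once if the plain crate is pushed to the line (x of crate_plain_center in the frame of dispatch_line above -0.03 m).
It fails at once if the jar, the gel box or the wafer box is moved by more than 15 mm (distance of any of flux_jar, gel_box_c, wafer_coin from where it was at the start of the episode above 0.015 m).
It also fails if it takes over 72 s, if anything falls off the work surface, if the arm or the gripper's body presses on something with over 40 N, if the wrist force passes 120 N, or if a joint passes its speed limit or range.

### The arm

A 7-joint arm with a two-finger parallel gripper is mounted at the origin on a cart in front of the work surface, level with it; the furniture and walls round the work are solid. World frame = base frame: x ahead of the robot, y to its left, z up, the work surface at z = 0. Lengths are in m, angles in rad, forces in N, time in s.
With the tool pointing down it reaches from about 0.425 to 0.95 m from the base axis. Payload 16.7 kg.
Tool frame: the origin (TCP) lies midway between the tips of the shut fingers; the grasp point (between the pads) lies 19 mm behind it; z points along the fingers, y is the line along which they close (so a half turn about z gives the same grasp; the last joint's range is limited). The gripper opens to 94 mm and grips with 3 to 60 N. Pads are 16 mm wide; open, the fingers measure 119 mm over their backs; the gripper's body (75 mm by 177 mm) begins 78 mm behind the grasp point.
Start: joints at [1.159, 0.426, 0.074, 1.606, -0.034, 1.111, -0.067], TCP at [0.175, -0.652, 0.205] pointing down, gripper open.
Joint ranges: [-2.85, 2.85], [-0.5, 2.14], [-1.23, 1.37], [0.21, 2.46], [-1.02, 4.16], [0.16, 2.05], [-2.73, 2.73]. Speed limits (rad/s): [1.89, 1.89, 2.39, 2.39, 3.01, 3.01, 3.01].

### API

Orientations are given as a unit quaternion [w, x, y, z].
In Python, from station import r gives the robot as it stands. The module is installed in compiled form; this text tells all that it offers. Calls block until the motion is done:
- r.move_ptp(position, orientation): joint-space move of the TCP to a pose.
- r.movel(position, rot=None, rate=0.15, max_force=None): straight line of the TCP; rot=None keeps the orientation; rate is the mean speed in m/s. With max_force (N) it stops when the force on the tool has changed by that much, and returns True; else False.
- r.set_joints(angles): joint-space move.
- r.command_gripper(opening, newtons=None): finger opening in m; newtons is the grip in N (None keeps the last); returns when the fingers have stopped.
- r.sleep(seconds).
- r.inverse_kinematics(position, orientation): joint angles nearest the present ones, or None.
- r.sense(): the state.
- r.read_camera(name): name is "side" or "top"; returns a dict with "image" (480x640x3 uint8, red, green, blue), "K" (3x3 intrinsics, pixels), "rvec" (rotation vector, rad) and "tvec" (3), from world to camera coordinates, as OpenCV has them. Camera axes: x right, y down, z forward; pixel columns grow to the right and rows downward; lengths in m; the calibration is good to about 2 mm. A picture is of the moment at which its call begins. There is no depth.
A pose or a line that the arm cannot do raises r.Unreachable and nothing moves.
- r.sign_off(): hands the job in; it is judged then, once.
Trained networks look in a picture, given as the dict that the camera call returned (one of the last four; its "shot" number tells which), for a name from the list of things; names that differ only in an ending like _2 or _b are one class to them, and where a whole thing is asked for, a point or a joint stands for the part that bears it (a point fixed in the world has none). Each returns a list of dicts, best first, with "score" (0 to 1); they miss things now and then, are a little off and sometimes report something else, mostly with a low value. They report only what shows in the picture. A call takes as long as a camera call.
- r.look_for(picture, name): "box" ([left, top, width, height] in pixels, round what is visible of it).
The state is a dict: "time_s": time; "qpos": joint angles; "qd": joint speeds; "effort": joint torques, N m; "tool_pos": TCP position; "eef_rot": TCP orientation; "ft_force": force on the tool from outside, world axes, zero at the start; "torque": the same for the moment, N m; "width": finger opening in m; "gripper_force": force on a finger pad.
Only numpy, scipy, OpenCV 4.12 (cv2) and the standard library are available. Lean on these libraries where they do the work, as an engineer would, in place of code of your own. Each camera call takes 0.05 s, during which the arm holds its last target. There are 200 camera calls.

## Working session

There is one attempt and no reset: what is moved stays moved. The work goes in short steps, each a Python script; the robot and the scene stay as the last script left them, time stands still between calls to the robot, and variables do not carry over. Pictures are saved under pics/ and viewed, at most 10 in all, crops included, and the job is handed in when it is done.

```bash
mkdir -p pics
cat > h.py <<'E'
from station import r
import numpy as np, cv2
def cam(n):
    c=r.read_camera(n); return c
def save(c,f): cv2.imwrite(f,cv2.cvtColor(c["image"],cv2.COLOR_RGB2BGR))
def back(c,uv,z):
    R,_=cv2.Rodrigues(np.array(c["rvec"],float)); t=np.array(c["tvec"],float).reshape(3)
    K=np.array(c["K"]); d=R.T@np.linalg.inv(K)@np.array([uv[0],uv[1],1.]); o=-R.T@t
    return o+d*(z-o[2])/d[2]
def proj(c,P):
    return cv2.projectPoints(np.array(P,float).reshape(-1,3),np.array(c["rvec"],float),np.array(c["tvec"],float),np.array(c["K"],float),None)[0].reshape(-1,2)
E
python3 - <<'E'
from h import *
for n in("top","side"):
    c=cam(n); save(c,f"pics/{n}0.png")
    R,_=cv2.Rodrigues(np.array(c["rvec"],float)); print(n,"campos",-R.T@np.array(c["tvec"]).ravel())
    for k in("crate_stamped","crate_plain","dispatch_line","flux_jar","gel_box_c","wafer_coin"):
        for d in r.look_for(c,k)[:3]:
            b=d["box"]; print(k,round(d["score"],2),np.round(b),back(c,(b[0]+b[2]/2,b[1]+b[3]/2),0).round(3))
s=r.sense(); print(s["tool_pos"],s["eef_rot"],s["time_s"])
E
```

```text
top campos [ 0.38845374 -0.05443081  0.88538762]
crate_stamped 0.96 [324. 252.  52.  35.] [ 0.466 -0.109  0.   ]
crate_plain 0.75 [215. 260.  56.  32.] [0.455 0.075 0.   ]
dispatch_line 0.68 [199. 179. 224.  18.] [ 0.61 -0.04  0.  ]
dispatch_line 0.6 [320. 252.  56.  37.] [ 0.466 -0.106  0.   ]
flux_jar 0.72 [415. 194.  28.  30.] [ 0.574 -0.248  0.   ]
flux_jar 0.24 [212. 256.  58.  38.] [0.457 0.078 0.   ]
wafer_coin 0.58 [274. 312.  42.  43.] [ 0.359 -0.016  0.   ]
side campos [0.44875047 0.6670652  0.55318613]
crate_stamped 0.88 [334. 212.  35.  58.] [ 0.466 -0.164  0.   ]
crate_plain 0.85 [340. 270.  34.  74.] [0.45  0.023 0.   ]
dispatch_line 0.56 [235. 216.  52. 126.] [ 0.614 -0.036  0.   ]
flux_jar 0.78 [292. 196.  20.  27.] [ 0.571 -0.274  0.   ]
gel_box_c 0.75 [358. 208.  29.  19.] [ 0.426 -0.255  0.   ]
wafer_coin 0.92 [391. 275.  38.  32.] [ 0.364 -0.024  0.   ]
[ 0.17464279 -0.65196316  0.2054935 ] [-2.75795229e-05  9.91453910e-01  1.30457440e-01  1.27780451e-05] 0.7
```

View pics/top0.png

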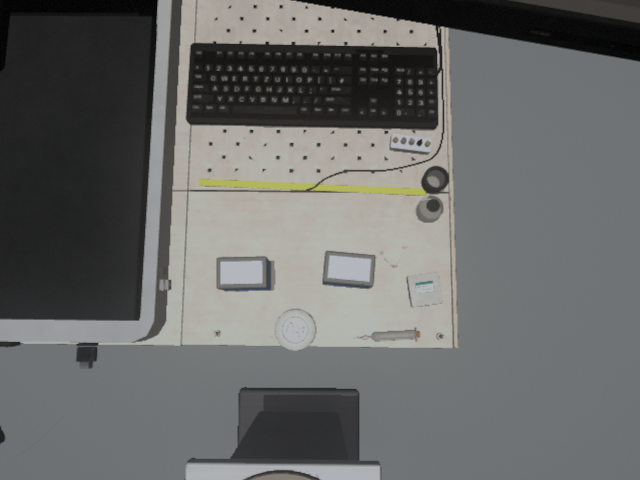

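Run:
```python
from h import *
c=cam("top"); im=cv2.cvtColor(c["image"],cv2.COLOR_RGB2BGR)[165:365,190:450]
cv2.imwrite("pics/crop.png",cv2.resize(im,None,fx=3,fy=3,interpolation=cv2.INTER_CUBIC))
```

```text
(no output)
```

View pics/crop.png

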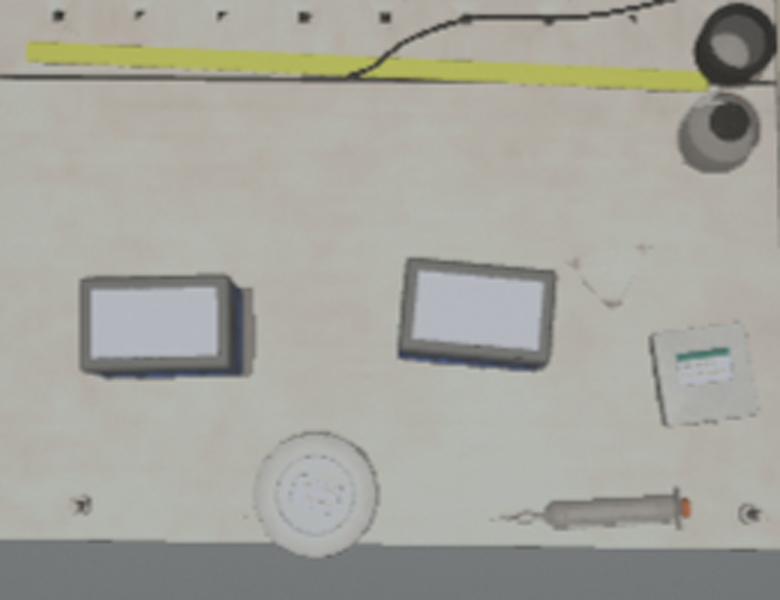

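Top view: the left crate's lid is at about (243,273) px and the right one's at (349,269). The line runs from (199,182) to (426,192), the jar is at (430,208) and the wafer box at (295,329). Next I'll measure these and check reach.

Run:
```python
from h import *
from scipy.spatial.transform import Rotation as Rn
c=cam("top")
f=lambda p:(190+p[0]/3-1/3,165+p[1]/3-1/3)
for n,q in dict(L=[(80,279),(230,275),(238,368),(82,373)],R=[(406,258),(555,270),(548,368),(400,357)]).items():
    P=np.array([back(c,f(p),.075)[:2] for p in q]); print(n,P.round(3).tolist(),"mean",P.mean(0).round(4),"sizes",np.linalg.norm(P-np.roll(P,-1,0),axis=1).round(3))
    e=(P[0]+P[3]-P[1]-P[2]); print("yaw",np.arctan2(-e[0],e[1]).round(3))
a,b=[back(c,f(p),0) for p in[(27,51),(708,81)]]; print("line",a.round(4),b.round(4),np.linalg.norm(a-b),(a+b)/2)
print("jar top",back(c,f((729,121)),.052).round(3),"wafer",back(c,f((317,495)),.016).round(3))
for y in(.08,-.1):
  for tilt in(0,-.2,-.4,-.6,.2,.4,.6):
    row=[]
    for x in(.38,.40,.41,.42,.44,.5,.6):
      for z in(.065,):
        q=(Rn.from_euler('y',-tilt)*Rn.from_euler('x',np.pi)).as_quat(); q=q[[3,0,1,2]]
        try: s=r.inverse_kinematics([x,y,z],q.tolist())
        except Exception as e: s=None
        row.append(int(s is not None))
    print(y,tilt,row)
```

```text
L [[0.478, 0.106], [0.48, 0.027], [0.432, 0.022], [0.428, 0.104]] mean [0.4545 0.0648] sizes [0.079 0.049 0.082 0.049]
yaw 0.038
R [[0.49, -0.065], [0.484, -0.144], [0.433, -0.14], [0.438, -0.062]] mean [ 0.4614 -0.1028] sizes [0.079 0.052 0.077 0.052]
yaw -0.07
line [0.6206 0.1574 0.    ] [ 0.6053 -0.2423  0.    ] 0.40005037474763344 [ 0.61292374 -0.04245992  0.        ]
jar top [ 0.57  -0.242  0.052] wafer [ 0.365 -0.018  0.016]
0.08 0 [1, 1, 1, 1, 1, 1, 1]
0.08 -0.2 [1, 1, 1, 1, 1, 1, 1]
0.08 -0.4 [1, 1, 1, 1, 1, 1, 1]
0.08 -0.6 [1, 1, 1, 1, 1, 1, 1]
0.08 0.2 [1, 1, 1, 1, 1, 1, 1]
0.08 0.4 [0, 0, 0, 0, 0, 1, 1]
0.08 0.6 [0, 0, 0, 0, 0, 0, 1]
-0.1 0 [1, 1, 1, 1, 1, 1, 1]
-0.1 -0.2 [1, 1, 1, 1, 1, 1, 1]
-0.1 -0.4 [1, 1, 1, 1, 1, 1, 1]
-0.1 -0.6 [1, 1, 1, 1, 1, 1, 1]
-0.1 0.2 [1, 1, 1, 1, 1, 1, 1]
-0.1 0.4 [0, 0, 0, 0, 0, 1, 1]
-0.1 0.6 [0, 0, 0, 0, 0, 0, 1]
```

View pics/side0.png

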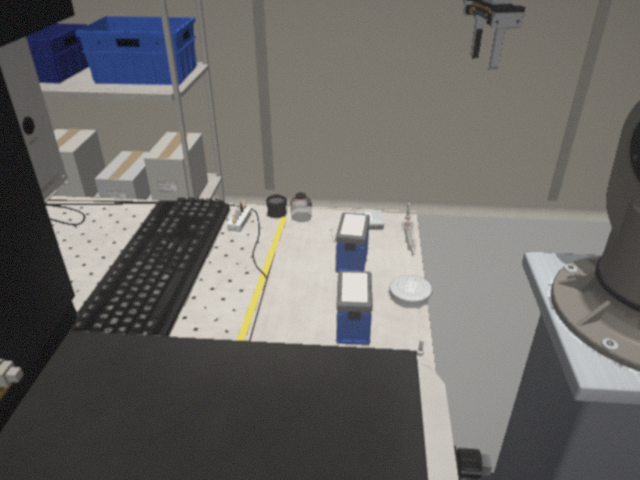

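Run:
```python
from h import *
t,s=cam("top"),cam("side")
for pt,ps in [((139,320),(417,350)),((166,183),(0,0))][:1]:
  for z in(0,.03,.06,.09,.12,.16,.2): print(z,back(t,pt,z).round(3),back(s,ps,z).round(3), back(t,(170,200),z).round(3))
```

```text
0 [0.378 0.249 0.   ] [0.361 0.11  0.   ] [0.587 0.206 0.   ]
0.03 [0.379 0.239 0.03 ] [0.366 0.14  0.03 ] [0.58  0.198 0.03 ]
0.06 [0.379 0.228 0.06 ] [0.37 0.17 0.06] [0.574 0.189 0.06 ]
0.09 [0.379 0.218 0.09 ] [0.375 0.2   0.09 ] [0.567 0.18  0.09 ]
0.12 [0.38  0.208 0.12 ] [0.38  0.231 0.12 ] [0.56  0.171 0.12 ]
0.16 [0.38  0.194 0.16 ] [0.386 0.271 0.16 ] [0.551 0.159 0.16 ]
0.2 [0.381 0.18  0.2  ] [0.393 0.311 0.2  ] [0.542 0.148 0.2  ]
```

```bash
cat >> h.py <<'E'
from scipy.spatial.transform import Rotation as Rn
def quat(yaw): return (Rn.from_euler('z',yaw)*Rn.from_euler('x',np.pi)).as_quat()[[3,0,1,2]].tolist()
def at(c,yaw,d,z): return [c[0]+d*np.cos(yaw),c[1]+d*np.sin(yaw),z]
E
python3 - <<'E'
from h import *
r.command_gripper(.03)
for c,yaw,n in (((.4614,-.1028),-.07,"R"),((.4545,.0648),.038,"L")):
    r.move_ptp(at(c,yaw,-.062,.19),quat(yaw))
    r.movel(at(c,yaw,-.062,.068),rate=.15)
    hit=r.movel(at(c,yaw,-.02,.068),rate=.04,max_force=.5); print(n,hit,r.sense()["tool_pos"])
    r.movel(at(c,yaw,.012,.068),rate=.05); r.sleep(.6)
    r.movel(at(c,yaw,-.03,.19),rate=.2)
    print(r.sense()["time_s"],r.sense()["ft_force"])
t=cam("top"); s=cam("side")
cv2.imwrite("pics/a.png",cv2.cvtColor(cv2.resize(t["image"][165:365,190:450],None,fx=3,fy=3),cv2.COLOR_RGB2BGR)); 
cv2.imwrite("pics/b.png",cv2.cvtColor(cv2.resize(s["image"][180:380,200:460],None,fx=3,fy=3),cv2.COLOR_RGB2BGR))
E
```

```text
R True [ 0.40098732 -0.09868561  0.06845037]
8.3583 [-0.32868616 -0.20482537  0.01349789]
L True [0.39402076 0.06238797 0.06842865]
13.3083 [-1.09196398 -0.0754174   0.27057972]
```

View pics/a.png

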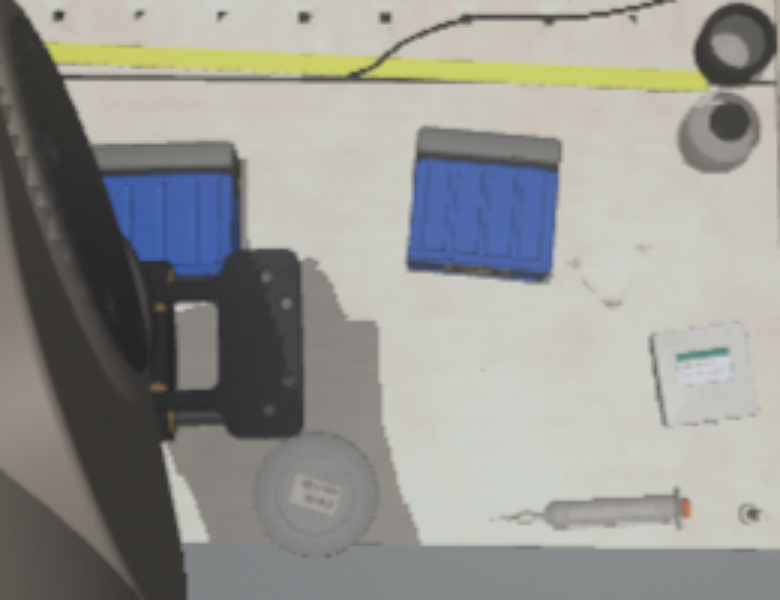

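View pics/b.png

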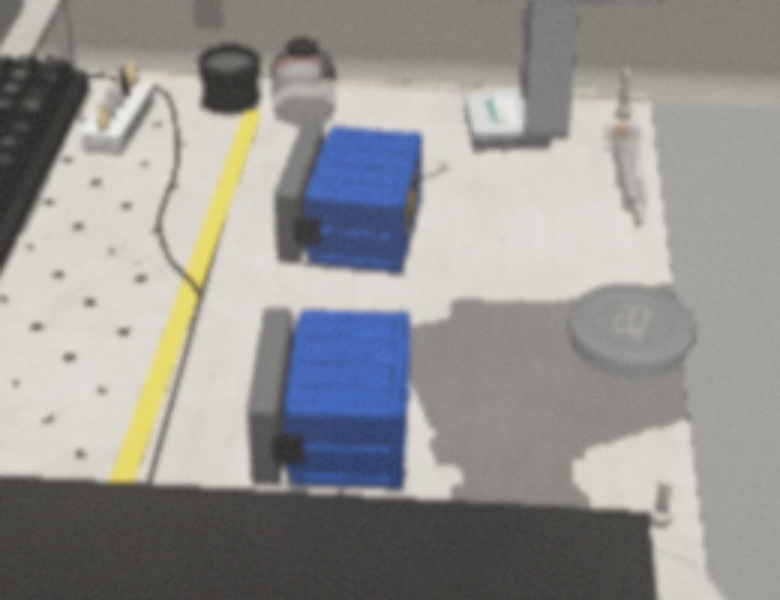

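Both crates are on their backs. The right one shows yellow on its near face, at (465,268) in the top crop and (412,205) in the side crop, so it's the stamped one. I'll measure it and push it in two stages.

```bash
cat >> h.py <<'E'
A,B=np.array([.6206,.1574]),np.array([.6053,-.2423])
def linex(p):
    y=(A-B)/np.linalg.norm(A-B); return (p-(A+B)/2)@np.array([y[1],-y[0]])
def crate(q,s=3):
    c=cam("top"); P=np.array([back(c,(190+p[0]/3-1/3,165+p[1]/3-1/3),.05)[:2] for p in q])
    e=P[0]+P[3]-P[1]-P[2]; return P.mean(0),np.arctan2(-e[0],e[1]),np.linalg.norm(P-np.roll(P,-1,0),axis=1).round(3)
E
python3 - <<'E'
from h import *
m,yaw,sz=crate([(420,128),(562,138),(549,274),(408,263)]); print(m,yaw,sz,"line x",linex(m))
yaw=-.045; D=-linex(m)
r.move_ptp(at(m,yaw,-.085,.19),quat(yaw))
r.movel(at(m,yaw,-.085,.028),rate=.15)
r.sleep(.3)
hit=r.movel(at(m,yaw,-.035,.028),rate=.03,max_force=.6)
p=np.array(r.sense()["tool_pos"]); print(hit,p,"contact d",(p[:2]-m)@[np.cos(yaw),np.sin(yaw)],"D",D)
r.movel(at(m,yaw,-.0375-.01+D-.025,.028),rate=.05)
p=np.array(r.sense()["tool_pos"]);print(p,r.sense()["ft_force"])
t=cam("top"); s=cam("side"); print(r.sense()["time_s"])
cv2.imwrite("pics/c.png",cv2.cvtColor(cv2.resize(t["image"][165:365,190:450],None,fx=3,fy=3),cv2.COLOR_RGB2BGR));
E
```

```text
[ 0.52537983 -0.1084395 ] -0.06752802052031964 [0.078 0.076 0.077 0.075] line x -0.0849819351088755
True [ 0.48000633 -0.10631501  0.02774011] contact d -0.045423144671623596 D 0.0849819351088755
[ 0.53774213 -0.10905359  0.02809378] [ 0.26317902 -0.29564232  0.17116836]
18.3333
```

View pics/c.png

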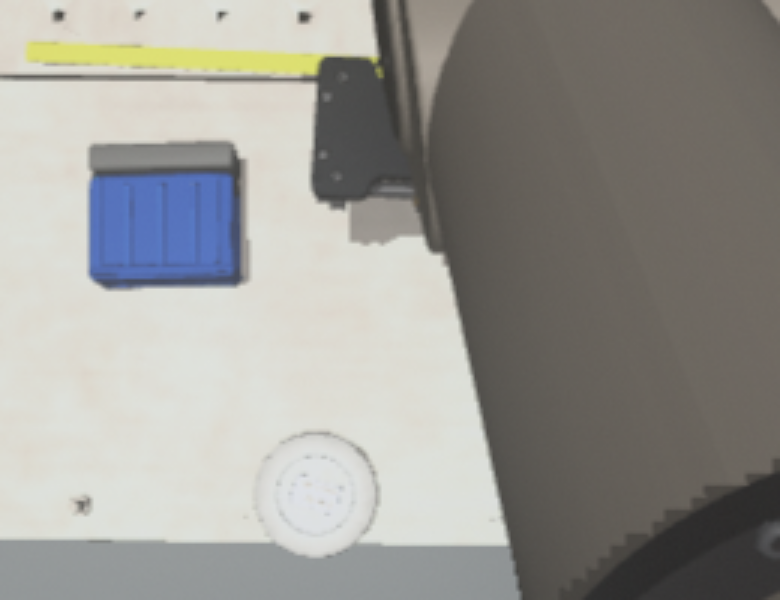

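The left crate's near edge at (165,285) is plain, so the right one is confirmed as stamped. Contact was 45 mm behind its centre, as the sizes predict. I'll finish the push, retreat and verify.

Run:
```python
from h import *
p=np.array(r.sense()["tool_pos"]); d=-.0455-linex(p[:2]); yaw=-.045; print("push",d)
r.movel(at(p,yaw,d,p[2]),rate=.04); r.sleep(.3)
p=np.array(r.sense()["tool_pos"]); r.movel(at(p,yaw,-.03,p[2]),rate=.1)
r.movel(at(p,yaw,-.03,.2),rate=.2)
q=r.sense()["qpos"]; q=np.array(q); q[0]-=0; 
r.move_ptp([.3,-.45,.25],quat(-.5))
t=cam("top"); print(r.sense()["time_s"])
cv2.imwrite("pics/d.png",cv2.cvtColor(cv2.resize(t["image"][165:365,190:450],None,fx=3,fy=3),cv2.COLOR_RGB2BGR)); 
for k in("flux_jar","gel_box_c","wafer_coin"):
    for x in r.look_for(t,k)[:1]: print(k,np.round(x["box"]))
```

```text
push 0.027066594248298992
22.5083
wafer_coin [273. 311.  43.  40.]
```

View pics/d.png

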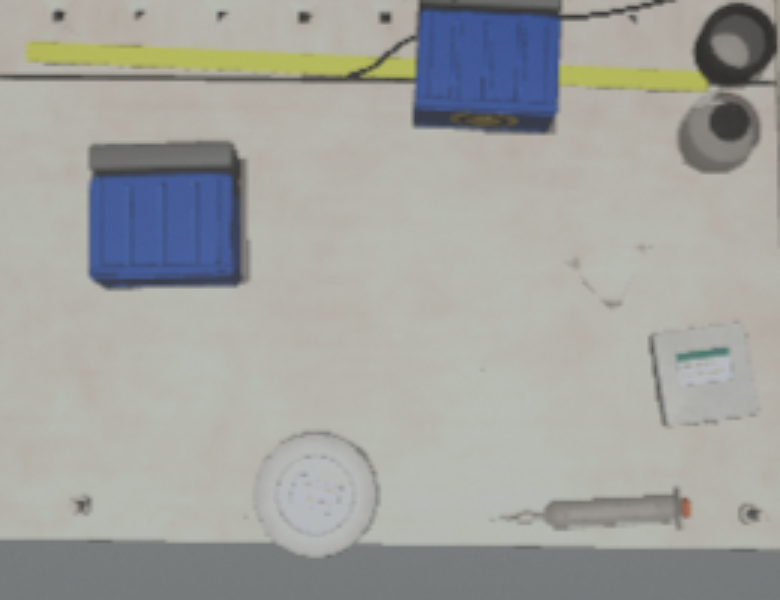

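The stamped crate (stamp at (485,120)) lies across the line. The plain crate lies well short of it, and the other items are where they were. One numeric check, then hand in.

Run:
```python
from h import *
t=cam("top"); g=lambda p:back(t,(190+p[0]/3-1/3,165+p[1]/3-1/3),.05)[:2]
x=linex(g((486,109)))+.0375; y=linex(g((163,277)))+.0375; print(x,y)
if abs(x)<.015 and y<-.06: print(r.sign_off())
```

```text
0.0034918080129586887 -0.09764687420534676
the job is handed in; nothing more can be done
None
```

I tipped both crates onto their backs, pushed the stamped one to about 3 mm past the centre of the dispatch line, left the plain one with its centre about 98 mm short, and handed the job in; the jar, gel box and wafer box look unmoved in the last picture.

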